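Start the pump-down of the bell-jar chamber

TASK

Start pumping down the bell-jar chamber: switch on the mains strip by pressing down the raised end of its rocker, then on the sloping control box press the middle of the three square keys (pump) fully in so that it stays in, and after it the key farthest from the meter (chamber valve) in the same way. The key next to the meter is the air inlet: leave it out. Use the fingertips just to press: nothing is to be picked up, knocked over or pushed out of its place.

Things in the scene. Friction and masses are not known exactly. Their poses are not given: they have to be found in the camera images.
- strip: Mains strip lying loose on the bench, a black bar 340 (x) x 62 (y) x 45 high, 1.1 kg, with a rocker switch near one end and four round sockets in a row. Origin under its centre on the bench; x runs along it from the rocker end to the last socket, z up.
- rocker (a joint): Rocker of the strip: grey V-shaped paddle 40 long (along the strip) x 26 wide, pivot line across the strip at strip x = -115. 0 rad = off: half next to the sockets level, outer half (towards the near end) raised, its tip 7 higher. 0.36 = on: outer half level, 52 above the bench, other half raised. Resists with about 4 N at the raised end and stays where it is pushed.
- rocker_press (a point): Point on top of the rocker's outer half, 14 from the pivot line, mid-width: strip x = -128; 57 above the bench when off, 52 when on (strip's top 45, bezel 50 x 34 round the rocker 48). Moves with the rocker.
- console: Pump control box, loose, cream desk case 200 deep (x) x 260 wide (y), 2.2 kg. Origin under its centre on the bench. Its face rises at 20 degrees from the low front edge (x = -100, 45 high) to a ledge 103 high; outward normal (-0.342, 0, 0.940). Left = +y, as the user sees it: on the face, left to right, a black square meter (66 x 66, 9 proud), then three identical white keys 55 apart.
- key_pump (a joint): Pump key, the middle one. Square cap 26 x 26, 13 proud of the sloping face (its 34 x 34 bezel 3). Joint: 0 = out, 0.006 m = fully in, moving along the normal of the face. It resists with about 3 N and stays where it is pushed: it does not spring back.
- pump_top (a point): Centre of the top of the pump key's cap, moves with the key; as it stands out, at (-29, -43, 85) mm in the box's frame.
- key_valve (a joint): Chamber valve key, the right-hand one, farthest from the meter. Square cap 26 x 26, 13 proud of the sloping face (its 34 x 34 bezel 3). Joint: 0 = out, 0.006 m = fully in, moving along the normal of the face. It resists with about 3 N and stays where it is pushed: it does not spring back.
- valve_top (a point): Centre of the top of the valve key's cap, moves with the key; as it stands out, at (-29, -98, 85) mm in the box's frame.
- key_vent (a joint): Air inlet key, the left-hand one, next to the meter; to be left out. Square cap 26 x 26, 13 proud of the sloping face (its 34 x 34 bezel 3). Joint: 0 = out, 0.006 m = fully in, moving along the normal of the face. It resists with about 3 N and stays where it is pushed: it does not spring back.
- vent_top (a point): Centre of the top of the air inlet key's cap; at (-29, 12, 85) mm in the box's frame.
- tin: Bystander: round aluminium sample tin with lid, 57 dia x 42 high; origin at the centre of its underside, on the bench.
- screwdriver: Bystander: black-handled screwdriver lying down, 190 long; lies along its x.
- source: Bystander: small stepped steel disc (source holder), 50 dia x 14 high; origin at the centre of its underside, on the bench.
- preamp: Bystander: aluminium die-cast box with coaxial sockets, 60 x 110 x 31 high; origin at the centre of its underside, on the bench.
- tape: Bystander: roll of white tape lying flat, 90 dia x 25 high; origin at the centre of its underside, on the bench.
- survey: Bystander: yellow survey meter with a carrying handle, 170 x 85 x 96 high; origin at the centre of its underside, on the bench.
- carton: Bystander: dark blue carton, 80 x 140 x 70 high; origin at the centre of its underside, on the bench.
- beaker: Bystander: open steel beaker, 70 dia x 100 high; origin at the centre of its underside, on the bench.

How it is judged:
By the outcome, as a careful person would: the job done as asked, in the order asked, and still so for the second after the job is handed in, with the robot touching nothing.
It also fails if it takes over 38 s, if anything falls off the work surface, if the arm or the gripper's body presses on something with over 40 N, if the wrist force passes 120 N, or if a joint passes its speed limit or range.

ROBOT

A 6-joint arm with a two-finger parallel gripper is mounted at the origin on the work surface. World frame = base frame: x ahead of the robot, y to its left, z up, the work surface at z = 0. Lengths are in m, angles in degrees, forces in N, time in s.
With the tool pointing down it reaches from about 0.4 to 0.825 m from the base axis. Payload 7 kg.
Tool frame: the origin (TCP) lies between the finger pads; the fingertips stand 22 mm ahead of it and the grasp point (between the pads) lies 3 mm ahead of it; z points along the fingers, y is the line along which they close (so a half turn about z gives the same grasp; the last joint's range is limited). The gripper opens to 88 mm and grips with 3 to 60 N. Pads are 19 mm wide; open, the fingers measure 130 mm over their backs; the gripper's body (78 mm by 193 mm) begins 47 mm behind the grasp point.
Start: joints at [-54.425, 20.546, 0.682, 0, -70.136, -16.507], TCP at [0.22, -0.638, 0.226] pointing down, gripper open.
Joint ranges: [-176.03, 176.03], [-82.01, 121.73], [-58.28, 71.71], [-173.87, 95.51], [-174.79, -0.11], [-173.66, 173.66]. Speed limits (degrees/s): [136.94, 136.94, 172.46, 180, 180, 180].

INTERFACE

Orientations are given as [roll, pitch, yaw] about the fixed x, y, z axes, in that order (R = Rz(yaw) Ry(pitch) Rx(roll)).
In Python, from plant import ctrl gives the robot as it stands.
- The arm moves only by the tool apply_moves, never from a script. Its argument "targets" is a list of rows, each an object with "travel": the shift along the tool's x, y, z in mm, a list of three; "roll": the turn about the tool's z in degrees; "jaw": the finger opening in mm, from 0 to 87.6. In form: [{"travel": [tx, ty, tz], "roll": roll, "jaw": jaw}, ...]. A call has 1 to 10 rows; each row shifts and turns the commanded pose from where the row before left it, along the tool's axes as they then stand; what a row does not reach is not made up. A row lasts 1/10 s, in which the tool goes at most 50 mm and 8.59 degrees, less where a joint would pass 70% of its speed; a pose out of reach is approached as far as the arm can. A call with a gripper value outside its range is refused whole. The fingers move at their own pace and stop on an object; the grip force is fixed at half the most. Time passes only in rows, so rows that do not move let the fingers close. It gives the time, the measured TCP pose, the force, the opening and the grip force at its end, in the units of the state.
- ctrl.get_obs(): the state, without advancing time (a new reading comes with each control period).
- ctrl.snapshot(name): name is "side" or "top" or "wrist"; returns the picture (420x560x3 uint8, red, green, blue); there is no depth.
- ctrl.calibration(name): a dict with "K" (3x3 intrinsics, pixels), "extrinsics" (4x4, takes a point from camera to world coordinates); the wrist camera has in their place "hand_eye" (4x4, takes a point from camera to tool coordinates, whose origin is the TCP and whose axes are the flange's). Camera axes: x right, y down, z forward; pixel columns grow to the right and rows downward; lengths in m; the calibration is good to about 2 mm. A picture is of the moment at which its call begins: read the wrist's pose just before it. calibration takes no time and is no camera call.
- ctrl.close_job(): hands the job in; it is judged then, once.
The state is a dict: "clock": time; "joint_pos": joint angles; "qvel": joint speeds; "tau": joint torques, N m; "tool_pos": TCP position; "orientation": TCP orientation; "force": force on the tool from outside, world axes, zero at the start; "moment": the same for the moment, N m; "opening": finger opening in m; "gripper_force": force on a finger pad.
Only numpy, scipy, OpenCV 4.12 (cv2) and the standard library are available. Lean on these libraries where they do the work, as an engineer would, in place of code of your own. Each camera call takes 0.05 s, during which the arm holds its last target. There are 200 camera calls.

## Working session

There is one attempt and no reset: what is moved stays moved. The work goes in short steps, Python scripts to look and compute and a tool call to move; the robot and the scene stay as the last step left them, time stands still between calls to the robot, and variables do not carry over. Pictures are saved under pics/ and viewed, at most 10 in all, crops included, and the job is handed in when it is done.

Besides the shell and the picture viewer there is one more tool, called after "Call:" as a command line: name --argument value ..., lists and objects as JSON in quotes. apply_moves: Moves the arm, as the interface text tells. Its arguments: {"type":"object","properties":{"targets":{"type":"array","items":{"type":"object","properties":{"travel":{"type":"array","items":{"type":"number"}},"roll":{"type":"number"},"jaw":{"type":"number"}}}}},"required":["targets"]}

```bash
mkdir -p pics; python3 - <<'E'
from plant import ctrl
import cv2,numpy as np
o=ctrl.get_obs();print(o['clock'],o['tool_pos'],o['orientation'],o['opening'])
for n in('top','side'):
    im=ctrl.snapshot(n);cv2.imwrite(f'pics/{n}0.png',im[:,:,::-1])
    c=ctrl.calibration(n);print(np.round(c['K'],1).tolist(),np.round(c['extrinsics'],4).tolist())
print(ctrl.calibration('wrist'))
E
```

```text
0.0 [ 0.22032447 -0.63749056  0.22510391] [ 1.79903277e+02 -7.38795367e-03 -1.60938933e+02] 0.08758364215844872
[[529.3, 0.0, 282.8], [0.0, 529.3, 211.5], [0.0, 0.0, 1.0]] [[-0.0117, -0.9987, 0.0506, 0.5132], [-0.9998, 0.0109, -0.0153, -0.0075], [0.0147, -0.0507, -0.9986, 1.6282], [0.0, 0.0, 0.0, 1.0]]
[[458.7, 0.0, 279.1], [0.0, 458.7, 203.2], [0.0, 0.0, 1.0]] [[-0.9881, -0.0907, 0.1239, 0.4167], [-0.1529, 0.6551, -0.7399, 1.0921], [-0.014, -0.75, -0.6612, 1.0667], [0.0, 0.0, 0.0, 1.0]]
{'K': array([[367.01831003,   0.        , 284.02151781],
       [  0.        , 367.01831003, 210.76039558],
       [  0.        ,   0.        ,   1.        ]]), 'hand_eye': array([[-8.29526540e-04, -9.57064943e-01, -2.89872396e-01,
         7.88510655e-02],
       [ 9.99999362e-01, -1.01601014e-03,  4.92843309e-04,
        -2.87603993e-04],
       [-7.66196346e-04, -2.89871803e-01,  9.57065176e-01,
        -1.57534193e-01],
       [ 0.00000000e+00,  0.00000000e+00,  0.00000000e+00,
         1.00000000e+00]])}
```

View pics/top0.png

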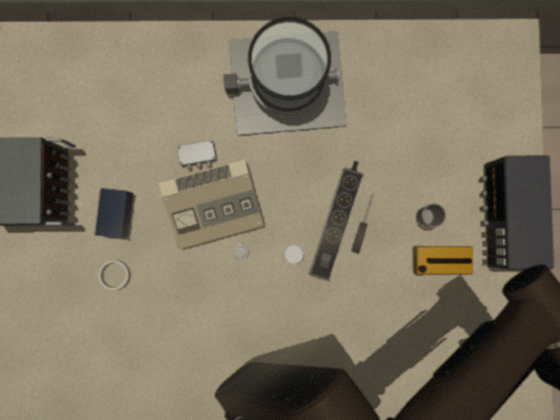

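View pics/side0.png

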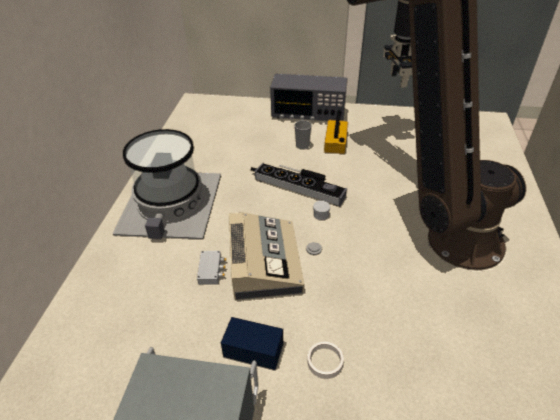

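The top view shows the console around (210,205) px, with its meter at (185,219) and its keys at about (211,215), (229,210) and (247,204). The strip runs from (322,278) to (352,165), with the rocker near (326,260). The side view agrees, and nothing obstructs the approach from above.

```bash
cat > h.py <<'E'
from plant import ctrl
import cv2,numpy as np
from scipy.spatial.transform import Rotation as Ro
def cam(n,o=None):
    c=ctrl.calibration(n)
    if n!='wrist': return c['K'],c['extrinsics']
    T=np.eye(4);T[:3,:3]=Ro.from_euler('xyz',o['orientation'],degrees=True).as_matrix();T[:3,3]=o['tool_pos']
    return c['K'],T@c['hand_eye']
def ray(uv,z,K,E):
    uv=np.atleast_2d(uv).astype(float);d=np.c_[uv,np.ones(len(uv))]@np.linalg.inv(K).T@E[:3,:3].T
    return E[:3,3]+d*((z-E[2,3])/d[:,2])[:,None]
def proj(p,K,E):
    q=(np.atleast_2d(p)-E[:3,3])@E[:3,:3]@K.T
    return q[:,:2]/q[:,2:]
def rel(p,o):  # world point -> tool frame, mm
    return (Ro.from_euler('xyz',o['orientation'],degrees=True).inv().apply(np.array(p)-o['tool_pos'])*1000).round(1)
E
python3 - <<'E'
from h import *
im=cv2.imread('pics/top0.png');K,E=cam('top')
cv2.imwrite('pics/crop.png',cv2.resize(im[150:290,160:370],None,fx=3.8,fy=3.8,interpolation=cv2.INTER_CUBIC))
o=ctrl.get_obs()
p=ray([[211,215],[229,210],[247,204]],.085,K,E);print('keys',p.round(3))
print('strip', ray([[326,260]],.05,K,E).round(3),ray([[320,277],[349,168]],.045,K,E).round(3))
# strip by dark mask
g=cv2.cvtColor(im,cv2.COLOR_BGR2GRAY);m=np.zeros_like(g);m[155:285,305:365]=(g[155:285,305:365]<75)*255
m=cv2.morphologyEx(cv2.morphologyEx(m,cv2.MORPH_CLOSE,np.ones((5,5))),cv2.MORPH_OPEN,np.ones((7,7)))
c=max(cv2.findContours(m,0,2)[0],key=cv2.contourArea);b=cv2.boxPoints(cv2.minAreaRect(c));print(b,ray(b,.045,K,E).round(3))
E
```

```text
keys [[0.583 0.178 0.085]
 [0.597 0.126 0.085]
 [0.614 0.073 0.085]]
strip [[ 0.447 -0.159  0.05 ]] [[ 0.397 -0.14   0.045]
 [ 0.722 -0.233  0.045]]
[[325.60004 225.20001]
 [345.10004 166.70001]
 [362.50006 172.5    ]
 [343.00006 231.     ]] [[ 0.551 -0.16   0.045]
 [ 0.726 -0.221  0.045]
 [ 0.708 -0.273  0.045]
 [ 0.533 -0.211  0.045]]
```

View pics/crop.png

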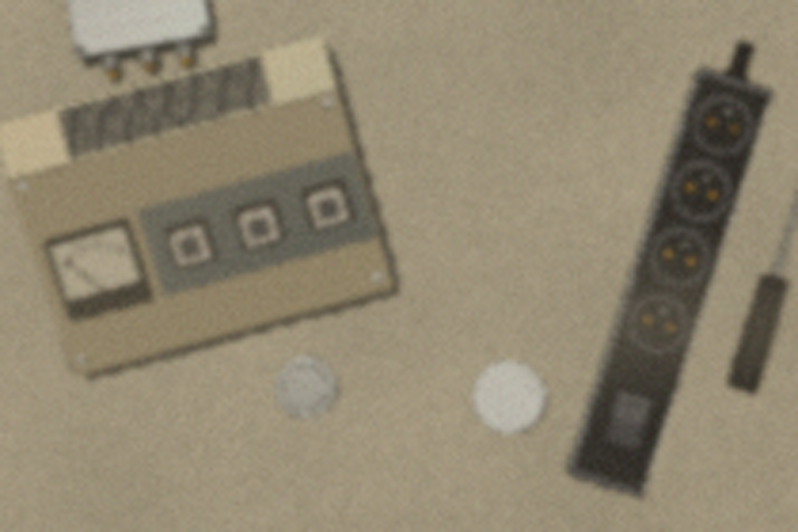

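The crop shows the rocker centre at crop (630,420), which is (325.8,260.5) px in the full image, with the strip at about -17.5° yaw. The keys are at crop (190,245), (260,226) and (328,207). Next I'll move above the rocker and look with the wrist camera.

Call:
apply_moves --targets '[{"travel": [-30,32,0],"roll": 0,"jaw": 0},{"travel": [-30,32,0],"roll": 0,"jaw": 0},{"travel": [-30,32,0],"roll": 0,"jaw": 0},{"travel": [-30,32,0],"roll": 0,"jaw": 0},{"travel": [-30,32,0],"roll": 0,"jaw": 0},{"travel": [-30,32,0],"roll": 0,"jaw": 0},{"travel": [-30,32,0],"roll": 0,"jaw": 0},{"travel": [-30,32,0],"roll": 0,"jaw": 0},{"travel": [-30,32,0],"roll": 0,"jaw": 0},{"travel": [-30,32,0],"roll": 0,"jaw": 0}]'

```text
clock: 1.1
tool_pos: [0.3996, -0.2358, 0.226]
orientation: [180.0, 0.0, -160.9]
force: [0.8, -1.0, -0.6]
opening: 0.013
gripper_force: 0.0
```

Call:
apply_moves --targets '[{"travel": [-32,32,0],"roll": 0,"jaw": 0},{"travel": [-31,32,0],"roll": 0,"jaw": 0},{"travel": [0,0,-10],"roll": 6,"jaw": 0},{"travel": [0,0,-10],"roll": 6,"jaw": 0},{"travel": [0,0,0],"roll": 6,"jaw": 0},{"travel": [0,0,0],"roll": 6,"jaw": 0},{"travel": [0,0,0],"roll": 6,"jaw": 0},{"travel": [0,0,0],"roll": 6,"jaw": 0},{"travel": [0,0,0],"roll": 0,"jaw": 0},{"travel": [0,0,0],"roll": 0,"jaw": 0}]'

```text
clock: 2.1
tool_pos: [0.438, -0.1564, 0.2459]
orientation: [-180.0, -0.0, 163.2]
force: [0.7, 0.3, -0.3]
opening: -0.0
gripper_force: 0.0
```

```bash
python3 - <<'E'
from h import *
o=ctrl.get_obs();im=ctrl.snapshot('wrist');np.save('w1.npy',[o['tool_pos'],o['orientation']]);print(o['clock'],o['tool_pos'],o['orientation'],o['force'],o['opening'])
cv2.imwrite('pics/w1.png',im[:,:,::-1]);K,E=cam('wrist',o)
print(proj([o['tool_pos']],K,E))
E
```

```text
2.1 [ 0.43796379 -0.15641365  0.24589895] [-1.79997581e+02 -1.98397510e-02  1.63241026e+02] [ 0.67333637  0.32555115 -0.31663516] -7.325810499543106e-06
[[284.58713776 273.53928758]]
```

View pics/w1.png

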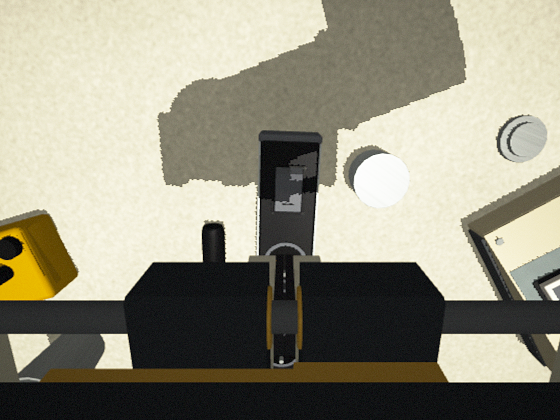

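The wrist view shows the strip's rocker end at v≈142 (u 260–320) and the rocker at about (275–302, 165–212). The tin at (380,180) is clear of it.

```bash
python3 - <<'E'
from h import *
t=np.load('w1.npy');o={'tool_pos':t[0],'orientation':t[1]};K,E=cam('wrist',o)
print('end top corners tool mm',rel(ray([[260,142],[320,143]],.045,K,E),o))
print('sides',rel(ray([[258,245],[314,245]],.045,K,E),o))
print('rocker corners',rel(ray([[276,166],[303,166],[275,212],[301,212]],.053,K,E),o))
im=cv2.imread('pics/w1.png')[110:270,220:360];cv2.imwrite('pics/w1c.png',cv2.resize(cv2.convertScaleAbs(im,alpha=1.6,beta=20),None,fx=3.7,fy=3.7,interpolation=cv2.INTER_CUBIC))
E
```

```text
end top corners tool mm [[ 39.6 -23.5 200.9]
 [ 38.6  34.5 200.9]]
sides [[-67.3 -27.7 200.9]
 [-67.4  31.1 200.9]]
rocker corners [[ 17.6  -8.  192.9]
 [ 17.6  18.  192.9]
 [-28.7  -9.3 192.9]
 [-28.7  16.6 192.9]]
```

View pics/w1c.png

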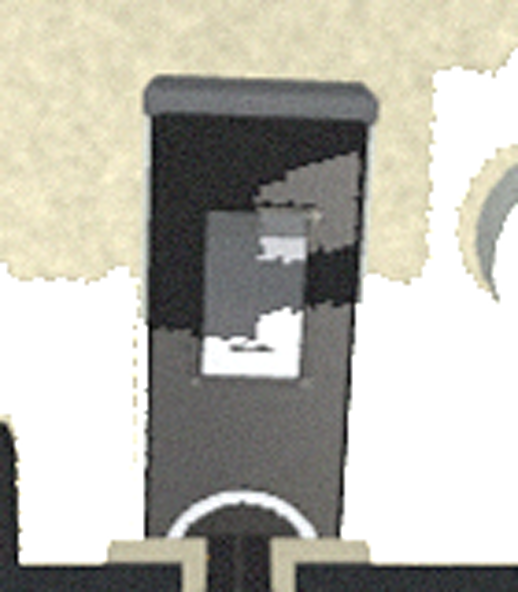

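Call:
apply_moves --targets '[{"travel": [5.5,4.5,30],"roll": 2,"jaw": 0},{"travel": [0,0,40],"roll": 0,"jaw": 0},{"travel": [0,0,40],"roll": 0,"jaw": 0},{"travel": [0,0,30],"roll": 0,"jaw": 0},{"travel": [0,0,20],"roll": 0,"jaw": 0},{"travel": [0,0,0],"roll": 0,"jaw": 0},{"travel": [0,0,0],"roll": 0,"jaw": 0}]'

```text
clock: 2.85
tool_pos: [0.4344, -0.1506, 0.0864]
orientation: [-180.0, -0.0, 161.1]
force: [0.8, -0.6, 0.9]
opening: 0.0005
gripper_force: 0.0
```

Call:
apply_moves --targets '[{"travel": [0,0,2],"roll": 0,"jaw": 0},{"travel": [0,0,2],"roll": 0,"jaw": 0},{"travel": [0,0,2],"roll": 0,"jaw": 0},{"travel": [0,0,2],"roll": 0,"jaw": 0},{"travel": [0,0,1],"roll": 0,"jaw": 0},{"travel": [0,0,0],"roll": 0,"jaw": 0}]'

```text
clock: 3.45
tool_pos: [0.4341, -0.1505, 0.077]
orientation: [-180.0, -0.0, 161.1]
force: [0.6, -0.3, -0.2]
opening: 0.0002
gripper_force: 0.0
```

Call:
apply_moves --targets '[{"travel": [0,0,1],"roll": 0,"jaw": 0}]'

```text
clock: 3.55
tool_pos: [0.4343, -0.1506, 0.0761]
orientation: [180.0, 0.0, 161.1]
force: [0.3, 0.4, -0.0]
opening: 0.0008
gripper_force: 0.0
```

Call:
apply_moves --targets '[{"travel": [0,0,1],"roll": 0,"jaw": 0}]'

```text
clock: 3.65
tool_pos: [0.4342, -0.1505, 0.075]
orientation: [180.0, 0.0, 161.1]
force: [0.6, 0.1, -0.9]
opening: -0.0
gripper_force: 0.0
```

Call:
apply_moves --targets '[{"travel": [0,0,1],"roll": 0,"jaw": 0}]'

```text
clock: 3.75
tool_pos: [0.4342, -0.1505, 0.074]
orientation: [-180.0, 0.0, 161.1]
force: [0.8, 0.1, -0.9]
opening: 0.0003
gripper_force: 0.0
```

Call:
apply_moves --targets '[{"travel": [0,0,0.5],"roll": 0,"jaw": 0}]'

```text
clock: 3.85
tool_pos: [0.4341, -0.1505, 0.0734]
orientation: [-180.0, -0.0, 161.1]
force: [-0.1, -1.0, -0.6]
opening: 0.0004
gripper_force: 0.0
```

```bash
python3 - <<'E'
from h import *
o=ctrl.get_obs();im=ctrl.snapshot('wrist')[:,:,::-1];print(o['force'],o['tau'].round(1))
K,E=cam('wrist',o)
R=Ro.from_euler('xyz',o['orientation'],degrees=True)
print('tip px',proj(o['tool_pos']+R.apply([[0,0,.022],[.0095,0,.022],[.0045,0,.022]]),K,E).round(0))
cv2.imwrite('pics/w2.png',cv2.resize(im[150:350,160:420],None,fx=3,fy=3,interpolation=cv2.INTER_CUBIC))
E
```

```text
[-0.06486383 -0.96132088 -0.6137421 ] [  0.  -35.2  21.1   5.   -0.1   0. ]
tip px [[285. 255.]
 [285. 238.]
 [285. 247.]]
```

View pics/w2.png

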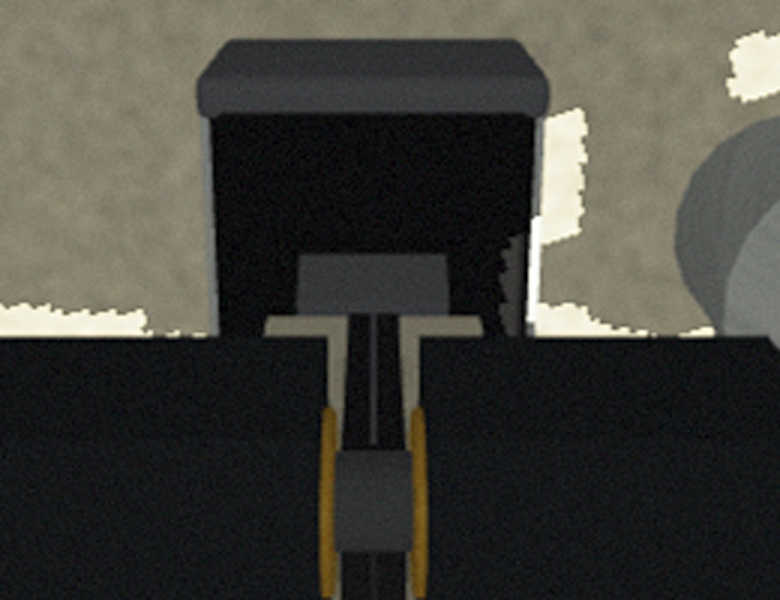

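The closed fingers sit over the rocker's outer half, with the fingertip edge at crop v≈315 and the rocker visible at crop v 255–315. No contact force yet, so I'll creep down.

Call:
apply_moves --targets '[{"travel": [0,0,0.7],"roll": 0,"jaw": 0}]'

```text
clock: 4.0
tool_pos: [0.4342, -0.1505, 0.0729]
orientation: [-180.0, 0.0, 161.1]
force: [0.8, -0.5, -0.9]
opening: 0.0005
gripper_force: 0.0
```

Call:
apply_moves --targets '[{"travel": [0,0,0.7],"roll": 0,"jaw": 0}]'

```text
clock: 4.1
tool_pos: [0.4342, -0.1505, 0.0721]
orientation: [180.0, 0.0, 161.1]
force: [-0.6, -0.1, 0.1]
opening: 0.0007
gripper_force: 0.0
```

Call:
apply_moves --targets '[{"travel": [0,0,0.7],"roll": 0,"jaw": 0}]'

```text
clock: 4.2
tool_pos: [0.4342, -0.1505, 0.0714]
orientation: [180.0, 0.0, 161.1]
force: [-0.2, -0.2, 0.3]
opening: 0.0008
gripper_force: 0.0
```

Call:
apply_moves --targets '[{"travel": [0,0,1],"roll": 0,"jaw": 0}]'

```text
clock: 4.3
tool_pos: [0.4342, -0.1505, 0.0704]
orientation: [180.0, 0.0, 161.1]
force: [0.3, 0.4, 0.1]
opening: -0.0
gripper_force: 0.0
```

Call:
apply_moves --targets '[{"travel": [0,0,1],"roll": 0,"jaw": 0}]'

```text
clock: 4.4
tool_pos: [0.4342, -0.1505, 0.0694]
orientation: [180.0, 0.0, 161.1]
force: [-0.4, 0.6, 0.2]
opening: 0.0007
gripper_force: 0.0
```

Call:
apply_moves --targets '[{"travel": [0,0,1],"roll": 0,"jaw": 0}]'

```text
clock: 4.5
tool_pos: [0.4341, -0.1505, 0.0684]
orientation: [-180.0, -0.0, 161.1]
force: [1.3, 0.7, 0.5]
opening: 0.0002
gripper_force: 0.0
```

```bash
python3 - <<'E'
from h import *
o=ctrl.get_obs();print(o['tool_pos'],o['force'],o['moment'])
a=ctrl.snapshot('side')[150:225,280:380,::-1];b=ctrl.snapshot('wrist')[150:350,160:420,::-1]
a=cv2.resize(a,None,fx=4,fy=4,interpolation=cv2.INTER_CUBIC)
b=cv2.resize(cv2.convertScaleAbs(b,alpha=2,beta=30),None,fx=1.5,fy=1.5,interpolation=cv2.INTER_CUBIC)
cv2.imwrite('pics/x3.png',np.hstack([a,b]))
K,E=cam('side');R=Ro.from_euler('xyz',o['orientation'],degrees=True)
print((proj(o['tool_pos']+R.apply([[0,0,.022],[0,0,0]]),K,E)-[280,150])*4)
E
```

```text
[ 0.43413794 -0.15053113  0.06837424] [1.33770769 0.70074531 0.51786935] [-0.05269878 -0.02701419 -0.07429672]
[[211.50921167 154.94501593]
 [213.12769679 135.27132967]]
```

View pics/x3.png

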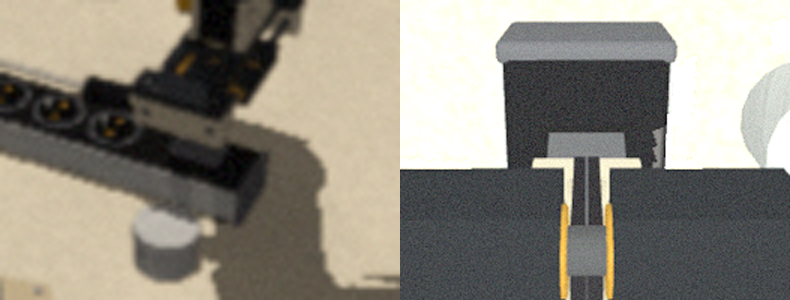

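The side crop shows the fingertips near (200,145) crop, still above the rocker at (200,155). I'll triangulate the visible finger corner to see where the tips really are.

```bash
python3 - <<'E'
from h import *
o=ctrl.get_obs();K,E=cam('wrist',o);K2,E2=cam('side')
def tri(a,b):
    P=[K@np.linalg.inv(E)[:3],K2@np.linalg.inv(E2)[:3]]
    X=cv2.triangulatePoints(P[0],P[1],np.array(a,float),np.array(b,float))[:,0];X=X[:3]/X[3]
    return X.round(4),rel(X,o),proj(X,K2,E2)-b
print(tri((320,255.3),(336.2,186.2)))
R=Ro.from_euler('xyz',o['orientation'],degrees=True)
# where box of points project in side crop
P=[(x,y,z) for x in(-10,10) for y in(-21,21) for z in(-20,0,22)]
for p,a,b in zip(P,(proj(o['tool_pos']+R.apply(np.array(P)/1000),K2,E2)-[280,150])*4,proj(o['tool_pos']+R.apply(np.array(P)/1000),K,E)): print(p,a.round(0),b.round(0))
E
```

```text
(array([ 0.4247, -0.1307,  0.076 ]), array([15.3, 15.7, -7.7]), array([[-0.36208427, -0.26417794]]))
(-10, -21, -20) [213. 100.] [236. 316.]
(-10, -21, 0) [212. 119.] [241. 292.]
(-10, -21, 22) [210. 138.] [246. 272.]
(-10, 21, -20) [194. 128.] [334. 316.]
(-10, 21, 0) [193. 146.] [328. 292.]
(-10, 21, 22) [191. 166.] [324. 272.]
(10, -21, -20) [235. 107.] [234. 274.]
(10, -21, 0) [233. 125.] [239. 254.]
(10, -21, 22) [231. 145.] [244. 237.]
(10, 21, -20) [216. 134.] [335. 273.]
(10, 21, 0) [215. 153.] [330. 254.]
(10, 21, 22) [213. 172.] [325. 237.]
```

Call:
apply_moves --targets '[{"travel": [0,0,1],"roll": 0,"jaw": 0},{"travel": [0,0,1],"roll": 0,"jaw": 0}]'

```text
clock: 4.8
tool_pos: [0.4342, -0.1505, 0.0664]
orientation: [180.0, 0.0, 161.1]
force: [-0.7, -0.6, -0.1]
opening: 0.0005
gripper_force: 0.0
```

Call:
apply_moves --targets '[{"travel": [0,0,1],"roll": 0,"jaw": 0},{"travel": [0,0,1],"roll": 0,"jaw": 0}]'

```text
clock: 5.0
tool_pos: [0.4342, -0.1505, 0.0644]
orientation: [180.0, -0.0, 161.1]
force: [-0.4, 0.5, 0.6]
opening: -0.0001
gripper_force: 0.0
```

Call:
apply_moves --targets '[{"travel": [0,0,1],"roll": 0,"jaw": 0},{"travel": [0,0,1],"roll": 0,"jaw": 0}]'

```text
clock: 5.2
tool_pos: [0.4342, -0.1505, 0.0624]
orientation: [-180.0, -0.0, 161.1]
force: [-0.3, 0.4, -0.5]
opening: 0.0005
gripper_force: 0.0
```

Call:
apply_moves --targets '[{"travel": [0,0,1],"roll": 0,"jaw": 0},{"travel": [0,0,1],"roll": 0,"jaw": 0}]'

```text
clock: 5.4
tool_pos: [0.4342, -0.1505, 0.0604]
orientation: [180.0, 0.0, 161.1]
force: [-0.1, -0.3, -0.5]
opening: 0.0004
gripper_force: 0.0
```

Call:
apply_moves --targets '[{"travel": [0,0,1],"roll": 0,"jaw": 0},{"travel": [0,0,1],"roll": 0,"jaw": 0}]'

```text
clock: 5.6
tool_pos: [0.4342, -0.1505, 0.0584]
orientation: [-180.0, 0.0, 161.1]
force: [-0.8, 0.9, 3.4]
opening: 0.0002
gripper_force: 1.6
```

Call:
apply_moves --targets '[{"travel": [0,0,1],"roll": 0,"jaw": 0}]'

```text
clock: 5.7
tool_pos: [0.4339, -0.1505, 0.0575]
orientation: [-180.0, -0.0, 161.1]
force: [-1.6, 1.7, 3.8]
opening: 0.0005
gripper_force: 1.9
```

```bash
python3 - <<'E'
from h import *
o=ctrl.get_obs();print(o['tool_pos'],o['force'])
a=ctrl.snapshot('side')[140:215,290:370,::-1];b=ctrl.snapshot('wrist')[180:330,200:370,::-1]
a=cv2.resize(a,(400,375),interpolation=cv2.INTER_CUBIC)
b=cv2.resize(cv2.convertScaleAbs(b,alpha=1.6,beta=20),(400,375),interpolation=cv2.INTER_CUBIC)
cv2.imwrite('pics/x4.png',np.hstack([a,b]))
E
```

```text
[ 0.43386044 -0.1505135   0.05746181] [-1.59624818  1.73844454  3.78739938]
```

View pics/x4.png

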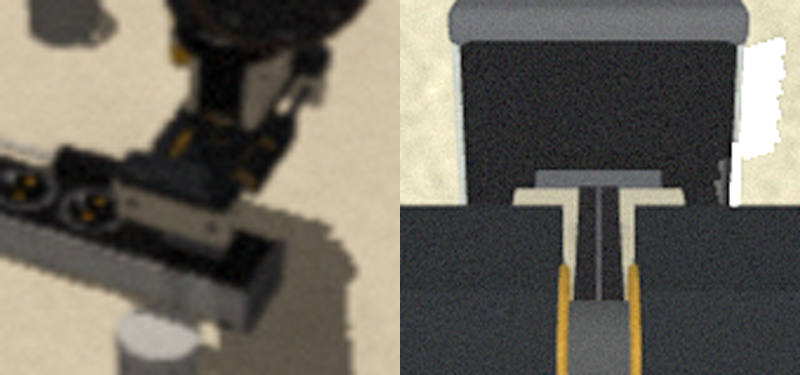

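The contact force is now about 3.8 N at TCP z 0.0575. The side crop shows a long finger plate from (115,190) to (228,240) lying along the strip just above it. I'll work out its extent in the tool frame before pressing further.

```bash
python3 - <<'E'
from h import *
o=ctrl.get_obs();K2,E2=cam('side');R=Ro.from_euler('xyz',o['orientation'],degrees=True).as_matrix()
for name,u,v in[('botL',118,205),('botR',225,245),('topR',232,215),('topL',115,180),('tip strip',245,330)]:
    d=E2[:3,:3]@np.linalg.inv(K2)@[290+u/5,140+v/5,1]
    c=R.T@(E2[:3,3]-o['tool_pos']);d=R.T@d
    print(name,[(1000*(c+d*(y-c[1])/d[1])).round(0).tolist() for y in(.010,.02)], (E2[:3,3]+(R@d)*((.052-E2[2,3])/(R@d)[2])).round(3))
b=cv2.imread('pics/x4.png')[:, :400]
# expected features in crop: tip box, pivot
def px(p):return ((proj(o['tool_pos']+R@(np.array(p)/1000),K2,E2)[0]-[290,140])*5).round(0)
for p in[(0,0,0),(0,0,22),(15,16,-8),(-15,16,-8),(0,21,-30),(39,39,-44),(-39,39,-44)]:print(p,px(p))
E
```

```text
botL [[-70.0, 10.0, -6.0], [-66.0, 20.0, -14.0]] [ 0.504 -0.177  0.052]
botR [[11.0, 10.0, 1.0], [15.0, 20.0, -8.0]] [ 0.427 -0.143  0.052]
topR [[14.0, 10.0, -27.0], [18.0, 20.0, -36.0]] [ 0.424 -0.177  0.052]
topL [[-73.0, 10.0, -27.0], [-69.0, 20.0, -35.0]] [ 0.509 -0.206  0.052]
tip strip [[31.0, 10.0, 71.0], [35.0, 20.0, 62.0]] [ 0.408 -0.057  0.052]
(0, 0, 0) [216. 232.]
(0, 0, 22) [214. 256.]
(15, 16, -8) [228. 242.]
(-15, 16, -8) [187. 230.]
(0, 21, -30) [207. 215.]
(39, 39, -44) [252. 230.]
(-39, 39, -44) [144. 197.]
```

Call:
apply_moves --targets '[{"travel": [0,0,-10],"roll": 0,"jaw": 0},{"travel": [0,0,-40],"roll": 0,"jaw": 0},{"travel": [0,0,-45],"roll": 0,"jaw": 0},{"travel": [0,0,-45],"roll": 0,"jaw": 0},{"travel": [0,0,-45],"roll": 0,"jaw": 0},{"travel": [0,0,0],"roll": 0,"jaw": 0},{"travel": [0,0,0],"roll": 0,"jaw": 0}]'

```text
clock: 6.5
tool_pos: [0.4347, -0.1505, 0.2443]
orientation: [179.9, 0.2, 161.1]
force: [0.5, 0.1, -0.5]
opening: 0.0007
gripper_force: 0.0
```

```bash
python3 - <<'E'
from h import *
o=ctrl.get_obs();print(o['clock'],o['tool_pos'],o['orientation'],o['force']);np.save('w5.npy',[o['tool_pos'],o['orientation']])
S=ctrl.snapshot('side')[:,:,::-1];W=ctrl.snapshot('wrist')[:,:,::-1];cv2.imwrite('pics/side5.png',S);cv2.imwrite('pics/w5.png',W)
K2,E2=cam('side');R=Ro.from_euler('xyz',o['orientation'],degrees=True)
q=proj(o['tool_pos']+R.apply([[0,0,0],[0,0,.022],[.02,0,0],[0,.02,0]]),K2,E2);c=q[0].astype(int)
a=cv2.resize(S[c[1]-45:c[1]+35,c[0]-40:c[0]+40],(400,400),interpolation=cv2.INTER_CUBIC);a=cv2.convertScaleAbs(a,alpha=1.5,beta=20)
print((q-(c-[40,45]))*5)
b=cv2.resize(cv2.convertScaleAbs(W[130:250,230:350],alpha=1.8,beta=20),(400,400),interpolation=cv2.INTER_CUBIC)
cv2.imwrite('pics/x5.png',np.hstack([a,b]))
E
```

```text
6.5 [ 0.43473509 -0.15046206  0.24433761] [179.9026403    0.20418669 161.06326979] [ 0.45982719  0.1425462  -0.54431465]
[[203.1053903  229.81371705]
 [200.62237413 258.44346684]
 [232.34454794 237.76911553]
 [191.02379283 245.58436232]]
```

View pics/x5.png

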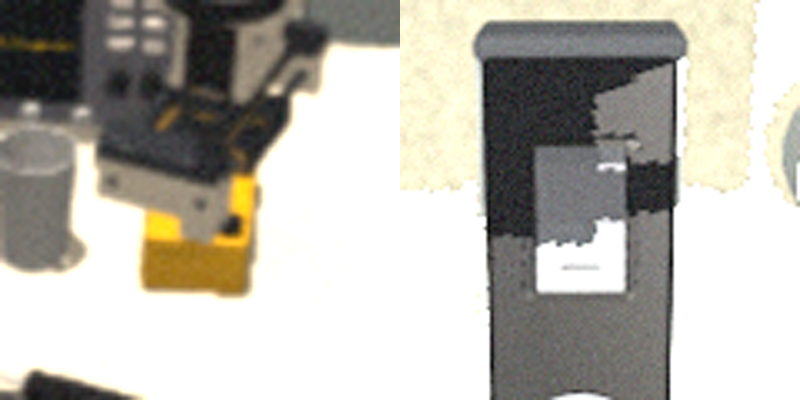

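The left crop shows the finger shape. It is a long bar with the fingertip stub projecting about 10 mm below it at (198,242), so the tips end at roughly the TCP height. The bar extends towards tool −x, over the rocker's inner half. The right crop shows the rocker at u 270–298, v 174–218, centred on the tool. I'll turn 180° so the bar points away from the inner half, then press.

Call:
apply_moves --targets '[{"travel": [2,0,0],"roll": 0,"jaw": 0},{"travel": [0,0,0],"roll": -8.5,"jaw": 0},{"travel": [0,0,0],"roll": -8.5,"jaw": 0},{"travel": [0,0,0],"roll": -8.5,"jaw": 0},{"travel": [0,0,0],"roll": -8.5,"jaw": 0},{"travel": [0,0,0],"roll": -8.5,"jaw": 0},{"travel": [0,0,0],"roll": -8.5,"jaw": 0},{"travel": [0,0,0],"roll": -8.5,"jaw": 0},{"travel": [0,0,0],"roll": -8.5,"jaw": 0},{"travel": [0,0,0],"roll": -8.5,"jaw": 0}]'

```text
clock: 7.6
tool_pos: [0.4317, -0.1499, 0.2414]
orientation: [179.9, -0.1, -122.1]
force: [0.3, 0.3, -0.3]
opening: 0.0006
gripper_force: 0.0
```

Call:
apply_moves --targets '[{"travel": [0,0,0],"roll": -8.5,"jaw": 0},{"travel": [0,0,0],"roll": -8.5,"jaw": 0},{"travel": [0,0,0],"roll": -8.5,"jaw": 0},{"travel": [0,0,0],"roll": -8.5,"jaw": 0},{"travel": [0,0,0],"roll": -8.5,"jaw": 0},{"travel": [0,0,0],"roll": -8.5,"jaw": 0},{"travel": [0,0,0],"roll": -8.5,"jaw": 0},{"travel": [0,0,0],"roll": -8.5,"jaw": 0},{"travel": [0,0,0],"roll": -8.5,"jaw": 0},{"travel": [0,0,0],"roll": -8.5,"jaw": 0}]'

```text
clock: 8.6
tool_pos: [0.4316, -0.1499, 0.2414]
orientation: [179.9, 0.1, -37.1]
force: [0.1, -0.4, -0.5]
opening: 0.0005
gripper_force: 0.0
```

Call:
apply_moves --targets '[{"travel": [0,0,0],"roll": -8.5,"jaw": 0},{"travel": [0,0,30],"roll": -2,"jaw": 0},{"travel": [0,0,40],"roll": 0,"jaw": 0},{"travel": [0,0,40],"roll": 0,"jaw": 0},{"travel": [0,0,40],"roll": 0,"jaw": 0},{"travel": [0,0,20],"roll": 0,"jaw": 0},{"travel": [0,0,10],"roll": 0,"jaw": 0},{"travel": [0,0,0],"roll": 0,"jaw": 0},{"travel": [0,0,0],"roll": 0,"jaw": 0}]'

```text
clock: 9.5
tool_pos: [0.4328, -0.1499, 0.063]
orientation: [180.0, -0.0, -26.9]
force: [-0.0, 0.5, -0.2]
opening: 0.0004
gripper_force: 0.0
```

Call:
apply_moves --targets '[{"travel": [0,0,0],"roll": -8,"jaw": 0},{"travel": [0,0,2],"roll": 0,"jaw": 0},{"travel": [0,0,1.5],"roll": 0,"jaw": 0},{"travel": [0,0,1],"roll": 0,"jaw": 0},{"travel": [0,0,1],"roll": 0,"jaw": 0}]'

```text
clock: 10.0
tool_pos: [0.4325, -0.1499, 0.0572]
orientation: [-180.0, -0.0, -19.0]
force: [-0.4, 0.7, 3.5]
opening: 0.0003
gripper_force: 1.5
```

Call:
apply_moves --targets '[{"travel": [0,0,1],"roll": 0,"jaw": 0},{"travel": [0,0,1],"roll": 0,"jaw": 0},{"travel": [0,0,1],"roll": 0,"jaw": 0}]'

```text
clock: 10.3
tool_pos: [0.4318, -0.1498, 0.0538]
orientation: [180.0, 0.0, -19.0]
force: [-1.9, 1.8, 2.6]
opening: 0.0007
gripper_force: 1.6
```

Call:
apply_moves --targets '[{"travel": [0,0,0.8],"roll": 0,"jaw": 0}]'

```text
clock: 10.4
tool_pos: [0.4319, -0.1499, 0.053]
orientation: [180.0, 0.0, -18.9]
force: [-3.0, 0.0, 2.3]
opening: 0.0002
gripper_force: 1.5
```

Call:
apply_moves --targets '[{"travel": [0,0,0.8],"roll": 0,"jaw": 0}]'

```text
clock: 10.5
tool_pos: [0.432, -0.1499, 0.0522]
orientation: [180.0, 0.0, -18.9]
force: [-1.9, 0.8, 3.4]
opening: 0.0006
gripper_force: 1.5
```

Call:
apply_moves --targets '[{"travel": [0,0,0.8],"roll": 0,"jaw": 0}]'

```text
clock: 10.6
tool_pos: [0.432, -0.15, 0.0515]
orientation: [180.0, 0.0, -18.9]
force: [-4.4, 1.6, 10.1]
opening: 0.0001
gripper_force: 5.2
```

Call:
apply_moves --targets '[{"travel": [0,0,0.6],"roll": 0,"jaw": 0}]'

```text
clock: 10.7
tool_pos: [0.4321, -0.15, 0.0513]
orientation: [180.0, 0.0, -18.9]
force: [-6.5, 3.8, 17.7]
opening: 0.0006
gripper_force: 8.6
```

Call:
apply_moves --targets '[{"travel": [0,0,0.4],"roll": 0,"jaw": 0}]'

```text
clock: 10.8
tool_pos: [0.4321, -0.15, 0.0513]
orientation: [180.0, 0.0, -18.9]
force: [-9.3, 4.3, 20.4]
opening: 0.0004
gripper_force: 10.1
```

The rocker bottomed at TCP z 0.0513 with a firm stop, so it is on. Next I'll lift off and go to view the console keys.

Call:
apply_moves --targets '[{"travel": [0,0,-5],"roll": 0,"jaw": 0},{"travel": [0,0,-30],"roll": 0,"jaw": 0},{"travel": [0,0,-45],"roll": 0,"jaw": 0},{"travel": [0,0,-45],"roll": 0,"jaw": 0},{"travel": [0,0,-45],"roll": 0,"jaw": 0},{"travel": [4.4,-37,-10],"roll": 0,"jaw": 0},{"travel": [4.4,-37,0],"roll": 0,"jaw": 0},{"travel": [4.4,-37,0],"roll": 0,"jaw": 0},{"travel": [4.4,-37,0],"roll": 0,"jaw": 0},{"travel": [4.4,-37,0],"roll": 0,"jaw": 0}]'

```text
clock: 11.8
tool_pos: [0.5141, 0.0196, 0.2309]
orientation: [-179.9, -0.1, -18.9]
force: [1.2, -0.3, -0.1]
opening: 0.0002
gripper_force: 0.0
```

Call:
apply_moves --targets '[{"travel": [4.4,-37,0],"roll": 0,"jaw": 0},{"travel": [4.4,-37,0],"roll": 0,"jaw": 0},{"travel": [0,0,0],"roll": -8.2,"jaw": 0},{"travel": [0,0,0],"roll": -8.2,"jaw": 0},{"travel": [0,0,0],"roll": -8.2,"jaw": 0},{"travel": [0,0,0],"roll": -8,"jaw": 0},{"travel": [0,0,0],"roll": 0,"jaw": 0},{"travel": [0,0,0],"roll": 0,"jaw": 0}]'

```text
clock: 12.6
tool_pos: [0.5457, 0.0852, 0.2305]
orientation: [-180.0, -0.0, 13.4]
force: [0.3, -0.4, 0.3]
opening: 0.0006
gripper_force: 0.0
```

```bash
python3 - <<'E'
from h import *
o=ctrl.get_obs();print(o['clock'],o['tool_pos'],o['orientation'],o['force']);np.save('w6.npy',[o['tool_pos'],o['orientation']])
W=ctrl.snapshot('wrist')[:,:,::-1];cv2.imwrite('pics/w6.png',W)
T=ctrl.snapshot('top')[:,:,::-1];cv2.imwrite('pics/top6.png',T)
t0=cv2.imread('pics/top0.png')[245:285,300:345];t=T[245:285,300:345]
f=lambda a:cv2.resize(cv2.convertScaleAbs(a,alpha=1.8),(240,213),interpolation=cv2.INTER_CUBIC)
im=np.zeros((426,800,3),np.uint8);im[:420,:560]=W;im[:213,560:]=f(t0);im[213:,560:]=f(t);cv2.imwrite('pics/x6.png',im)
E
```

```text
12.6 [0.54569612 0.08519702 0.23052404] [-1.79999478e+02 -2.15559051e-02  1.34307904e+01] [ 0.32194289 -0.37040758  0.28198786]
```

View pics/x6.png

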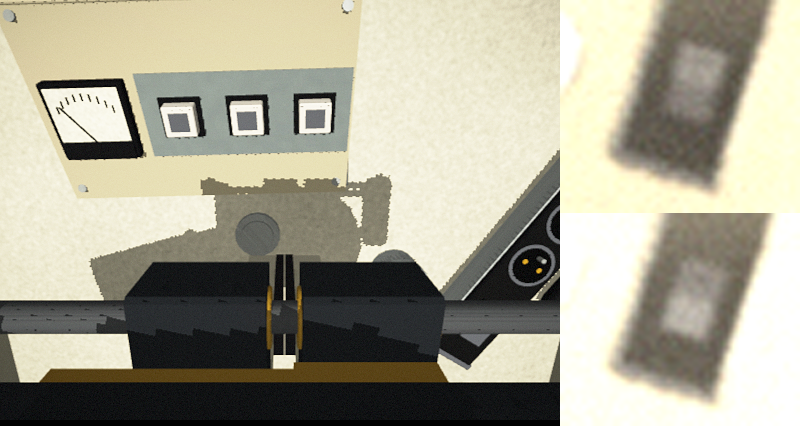

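The wrist view shows the keys at about (181,121) vent, (248,119) pump and (315,118) valve, with the meter at (90,120). The top insets show the bright half of the rocker has switched sides, so it is on, and the strip has not moved.

```bash
python3 - <<'E'
from h import *
t=np.load('w6.npy');o={'tool_pos':t[0],'orientation':t[1]};K,E=cam('wrist',o)
g=cv2.cvtColor(cv2.imread('pics/w6.png'),cv2.COLOR_BGR2GRAY);P=[]
for u,v in[(181,121),(248,119),(315,118)]:
    s=g[v-24:v+24,u-26:u+26]
    m=((s>205)*255).astype(np.uint8)
    cs,h=cv2.findContours(m,cv2.RETR_CCOMP,2)
    i=max(range(len(cs)),key=lambda i:cv2.contourArea(cs[i]))
    x,y,w,hh=cv2.boundingRect(cs[i])
    k=max([j for j in range(len(cs)) if h[0][j][3]==i],key=lambda j:cv2.contourArea(cs[j]))
    x2,y2,w2,h2=cv2.boundingRect(cs[k]);c=(u-26+x2+w2/2-.5,v-24+y2+h2/2-.5);P.append(c)
    print('cap',(u-26+x,v-24+y,w,hh),'hole',(u-26+x2,v-24+y2,w2,h2))
X=ray(P,.085,K,E);print(X.round(4));print(rel(X,o))
d=X[0]-X[2];print('len',np.hypot(*d[:2]),'console yaw',np.degrees(np.arctan2(d[1],d[0]))-90)
Kt,Et=cam('top');print(proj(X,Kt,Et))
E
```

```text
cap (161, 103, 36, 34) hole (166, 112, 26, 21)
cap (230, 101, 34, 34) hole (235, 110, 24, 22)
cap (299, 100, 33, 33) hole (304, 108, 22, 22)
[[0.5854 0.1819 0.085 ]
 [0.5992 0.1289 0.085 ]
 [0.6134 0.0762 0.085 ]]
[[ 61.  -84.8 145.5]
 [ 62.2 -30.1 145.5]
 [ 63.7  24.5 145.5]]
len 0.10933810896329761 console yaw 14.817702186506125
[[209.68135988 214.30032339]
 [227.85972788 209.36965298]
 [245.9212909  204.33269466]]
```

Call:
apply_moves --targets '[{"travel": [0,0,0],"roll": -1.4,"jaw": 0},{"travel": [28,-14.3,0],"roll": 0,"jaw": 0},{"travel": [28,-14.3,0],"roll": 0,"jaw": 0},{"travel": [0,0,40],"roll": 0,"jaw": 0},{"travel": [0,0,40],"roll": 0,"jaw": 0},{"travel": [0,0,35],"roll": 0,"jaw": 0},{"travel": [0,0,20],"roll": 0,"jaw": 0},{"travel": [0,0,0],"roll": 0,"jaw": 0},{"travel": [0,0,0],"roll": 0,"jaw": 0}]'

```text
clock: 13.6
tool_pos: [0.5925, 0.1273, 0.096]
orientation: [180.0, -0.0, 15.1]
force: [0.1, 0.6, 1.0]
opening: 0.0004
gripper_force: 0.0
```

Call:
apply_moves --targets '[{"travel": [0,0,3],"roll": 0,"jaw": 0},{"travel": [0,0,3],"roll": 0,"jaw": 0},{"travel": [0,0,1],"roll": 0,"jaw": 0}]'

```text
clock: 13.9
tool_pos: [0.5924, 0.1275, 0.0892]
orientation: [-180.0, -0.1, 15.1]
force: [0.6, 0.8, 0.1]
opening: 0.0004
gripper_force: 0.0
```

Call:
apply_moves --targets '[{"travel": [0,0,1],"roll": 0,"jaw": 0},{"travel": [0,0,1],"roll": 0,"jaw": 0}]'

```text
clock: 14.1
tool_pos: [0.5922, 0.1274, 0.0868]
orientation: [-180.0, -0.0, 15.1]
force: [-0.5, -0.1, -0.5]
opening: 0.0004
gripper_force: 0.0
```

Call:
apply_moves --targets '[{"travel": [0.3,0,1],"roll": 0,"jaw": 0},{"travel": [0.3,0,1],"roll": 0,"jaw": 0}]'

```text
clock: 14.3
tool_pos: [0.5928, 0.1275, 0.0847]
orientation: [180.0, -0.0, 15.1]
force: [-1.1, -0.6, 2.4]
opening: 0.0003
gripper_force: 1.4
```

Call:
apply_moves --targets '[{"travel": [0.3,0,1],"roll": 0,"jaw": 0},{"travel": [0.3,0,1],"roll": 0,"jaw": 0}]'

```text
clock: 14.5
tool_pos: [0.5934, 0.1277, 0.0827]
orientation: [180.0, -0.0, 15.1]
force: [-0.7, -0.0, 2.3]
opening: 0.0003
gripper_force: 1.5
```

Call:
apply_moves --targets '[{"travel": [0.3,0,0.8],"roll": 0,"jaw": 0}]'

```text
clock: 14.6
tool_pos: [0.5937, 0.1277, 0.0819]
orientation: [180.0, -0.0, 15.1]
force: [-0.3, -0.0, 3.7]
opening: 0.0004
gripper_force: 1.4
```

Call:
apply_moves --targets '[{"travel": [0.3,0,0.8],"roll": 0,"jaw": 0}]'

```text
clock: 14.7
tool_pos: [0.594, 0.1278, 0.081]
orientation: [-180.0, -0.0, 15.1]
force: [-0.2, -0.4, 3.5]
opening: 0.0005
gripper_force: 1.4
```

Call:
apply_moves --targets '[{"travel": [0.2,0,0.7],"roll": 0,"jaw": 0}]'

```text
clock: 14.8
tool_pos: [0.5942, 0.1279, 0.0803]
orientation: [-180.0, -0.0, 15.1]
force: [0.1, -0.2, 2.9]
opening: 0.0003
gripper_force: 1.4
```

Call:
apply_moves --targets '[{"travel": [0.1,0,0.6],"roll": 0,"jaw": 0}]'

```text
clock: 14.9
tool_pos: [0.5944, 0.1279, 0.0797]
orientation: [-180.0, -0.0, 15.1]
force: [0.3, 0.2, 4.2]
opening: 0.0002
gripper_force: 1.4
```

Call:
apply_moves --targets '[{"travel": [0.1,0,0.5],"roll": 0,"jaw": 0}]'

```text
clock: 15.0
tool_pos: [0.5945, 0.128, 0.0793]
orientation: [-180.0, -0.0, 15.1]
force: [0.0, 0.2, 3.5]
opening: 0.0005
gripper_force: 1.4
```

Call:
apply_moves --targets '[{"travel": [0.1,0,0.5],"roll": 0,"jaw": 0}]'

```text
clock: 15.1
tool_pos: [0.5946, 0.128, 0.079]
orientation: [180.0, -0.0, 15.1]
force: [-1.0, 0.3, 6.3]
opening: 0.0005
gripper_force: 3.5
```

Call:
apply_moves --targets '[{"travel": [0.1,0,0.5],"roll": 0,"jaw": 0}]'

```text
clock: 15.2
tool_pos: [0.5947, 0.128, 0.0788]
orientation: [180.0, -0.0, 15.1]
force: [-2.9, 0.3, 10.0]
opening: 0.0003
gripper_force: 5.2
```

Call:
apply_moves --targets '[{"travel": [0,0,0.5],"roll": 0,"jaw": 0}]'

```text
clock: 15.3
tool_pos: [0.5948, 0.128, 0.0787]
orientation: [180.0, -0.1, 15.1]
force: [-3.1, -0.3, 12.6]
opening: 0.0004
gripper_force: 6.6
```

Call:
apply_moves --targets '[{"travel": [-0.4,0,-3],"roll": 0,"jaw": 0},{"travel": [-1,0,-27],"roll": 0,"jaw": 0},{"travel": [-1,20,0],"roll": 0,"jaw": 0},{"travel": [0,20,0],"roll": 0,"jaw": 0},{"travel": [0,14.8,0],"roll": 0,"jaw": 0},{"travel": [0,0,12],"roll": 0,"jaw": 0},{"travel": [0,0,8],"roll": 0,"jaw": 0},{"travel": [0,0,0],"roll": 0,"jaw": 0},{"travel": [0,0,0],"roll": 0,"jaw": 0}]'

```text
clock: 16.2
tool_pos: [0.606, 0.0747, 0.087]
orientation: [180.0, 0.1, 15.1]
force: [0.1, 0.0, 0.5]
opening: 0.0002
gripper_force: 0.0
```

Call:
apply_moves --targets '[{"travel": [0,0,1],"roll": 0,"jaw": 0},{"travel": [0.3,0,1],"roll": 0,"jaw": 0},{"travel": [0.3,0,1],"roll": 0,"jaw": 0}]'

```text
clock: 16.5
tool_pos: [0.6071, 0.0748, 0.085]
orientation: [-180.0, -0.0, 15.1]
force: [-1.1, 1.1, 2.3]
opening: 0.0001
gripper_force: 1.4
```

Call:
apply_moves --targets '[{"travel": [0.3,0,1],"roll": 0,"jaw": 0},{"travel": [0.3,0,1],"roll": 0,"jaw": 0},{"travel": [0.3,0,1],"roll": 0,"jaw": 0}]'

```text
clock: 16.8
tool_pos: [0.6081, 0.075, 0.082]
orientation: [-180.0, -0.1, 15.1]
force: [-1.0, 1.3, 2.1]
opening: 0.0005
gripper_force: 1.5
```

Call:
apply_moves --targets '[{"travel": [0.3,0,1],"roll": 0,"jaw": 0},{"travel": [0.2,0,0.7],"roll": 0,"jaw": 0}]'

```text
clock: 17.0
tool_pos: [0.6087, 0.0751, 0.0801]
orientation: [-180.0, -0.0, 15.1]
force: [0.3, 2.0, 3.2]
opening: 0.0007
gripper_force: 1.4
```

Call:
apply_moves --targets '[{"travel": [0.2,0,0.6],"roll": 0,"jaw": 0}]'

```text
clock: 17.1
tool_pos: [0.6088, 0.0751, 0.0795]
orientation: [-180.0, -0.0, 15.1]
force: [0.4, 1.1, 3.7]
opening: 0.0004
gripper_force: 1.4
```

Call:
apply_moves --targets '[{"travel": [0.1,0,0.5],"roll": 0,"jaw": 0}]'

```text
clock: 17.2
tool_pos: [0.609, 0.0752, 0.0791]
orientation: [-180.0, -0.0, 15.1]
force: [-1.9, 0.9, 6.1]
opening: 0.0005
gripper_force: 3.1
```

Call:
apply_moves --targets '[{"travel": [0.1,0,0.5],"roll": 0,"jaw": 0}]'

```text
clock: 17.3
tool_pos: [0.6091, 0.0752, 0.0789]
orientation: [180.0, -0.1, 15.1]
force: [-2.0, 2.6, 8.4]
opening: 0.0002
gripper_force: 4.7
```

Call:
apply_moves --targets '[{"travel": [0.1,0,0.5],"roll": 0,"jaw": 0}]'

```text
clock: 17.4
tool_pos: [0.6092, 0.0752, 0.0788]
orientation: [180.0, -0.1, 15.1]
force: [-3.0, 2.5, 12.6]
opening: 0.0005
gripper_force: 6.3
```

Call:
apply_moves --targets '[{"travel": [0,0,0.5],"roll": 0,"jaw": 0}]'

```text
clock: 17.5
tool_pos: [0.6092, 0.0752, 0.0786]
orientation: [180.0, -0.1, 15.1]
force: [-4.4, 1.9, 15.4]
opening: 0.0007
gripper_force: 7.7
```

Call:
apply_moves --targets '[{"travel": [-0.4,0,-3],"roll": 0,"jaw": 0},{"travel": [-0.5,0,-30],"roll": 0,"jaw": 0},{"travel": [0,0,-40],"roll": 0,"jaw": 0},{"travel": [0,0,-40],"roll": 0,"jaw": 0},{"travel": [0,0,-40],"roll": 0,"jaw": 0},{"travel": [-28,-13,0],"roll": 0,"jaw": 0},{"travel": [-29,-13,0],"roll": 1.5,"jaw": 0},{"travel": [0,0,0],"roll": 0,"jaw": 0},{"travel": [0,0,0],"roll": 0,"jaw": 0}]'

```text
clock: 18.4
tool_pos: [0.5455, 0.0849, 0.2305]
orientation: [180.0, 0.0, 13.6]
force: [0.2, 0.2, 0.7]
opening: 0.0001
gripper_force: 0.0
```

```bash
python3 - <<'E'
from h import *
o=ctrl.get_obs();print(o['clock'],o['tool_pos'],o['orientation'],o['force'])
W=ctrl.snapshot('wrist')[:,:,::-1];cv2.imwrite('pics/w7.png',W)
t=np.load('w6.npy');o6={'tool_pos':t[0],'orientation':t[1]};C={'w6':cam('wrist',o6),'w7':cam('wrist',o)}
caps=ray([[179,120],[247,118],[315,116.5]],.085,*C['w6'])
for n in('w6','w7'):
    K,E=C[n];g=cv2.cvtColor(cv2.imread(f'pics/{n}.png'),cv2.COLOR_BGR2GRAY)
    for nm,(u,v) in zip(('vent','pump','valve'),proj(caps,K,E).astype(int)):
        s=g[v-26:v+26,u-26:u+26];cs,h=cv2.findContours(((s>205)*255).astype(np.uint8),cv2.RETR_CCOMP,2)
        i=max(range(len(cs)),key=lambda i:cv2.contourArea(cs[i]));x,y,w,hh=cv2.boundingRect(cs[i])
        bl=(s<60).sum()
        ks=[j for j in range(len(cs)) if h[0][j][3]==i];k=max(ks,key=lambda j:cv2.contourArea(cs[j]));x2,y2,w2,h2=cv2.boundingRect(cs[k])
        hc=(u-26+x2+w2/2-.5,v-26+y2+h2/2-.5)
        print(n,nm,'cap',w,hh,'hole',w2,h2,'dark',bl,'at.085',ray([hc],.085,K,E)[0,:2].round(4),'at.079',ray([hc],.0794,K,E)[0,:2].round(4))
E
```

```text
18.4 [0.5454542  0.08489187 0.23045571] [1.79993642e+02 8.32905846e-03 1.36080342e+01] [0.1738796  0.17595523 0.71799457]
w6 vent cap 36 34 hole 26 21 dark 393 at.085 [0.5854 0.1819] at.079 [0.5847 0.1833]
w6 pump cap 34 34 hole 24 22 dark 448 at.085 [0.5992 0.1289] at.079 [0.5988 0.1294]
w6 valve cap 33 33 hole 22 22 dark 462 at.085 [0.6134 0.0762] at.079 [0.6132 0.0757]
w7 vent cap 36 34 hole 25 22 dark 391 at.085 [0.5851 0.1821] at.079 [0.5844 0.1835]
w7 pump cap 33 30 hole 23 21 dark 550 at.085 [0.6015 0.1289] at.079 [0.6012 0.1294]
w7 valve cap 32 31 hole 22 21 dark 543 at.085 [0.6157 0.0767] at.079 [0.6156 0.0762]
```

Both keys show the roughly 2 mm uphill shift expected when fully in. The vent key and the box have not moved, and the rocker was confirmed on earlier, so I'll hand in.

```bash
python3 -c "
from plant import ctrl
print(ctrl.close_job())"
```

```text
the job is handed in; nothing more can be done
None
```

The job is handed in at about 18.5 s: I switched the rocker on, then pressed the pump key and the valve key fully in; the vent key is still out, and the strip and control box did not visibly move.

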